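Tap a thread to depth in a bar held under a lipped channel

ROBOT

A 6-joint arm with a two-finger parallel gripper is mounted at the origin on a cart in front of the work surface, level with it; the furniture and walls round the work are solid. World frame = base frame: x ahead of the robot, y to its left, z up, the work surface at z = 0. Lengths are in mm, angles in degrees, forces in N, time in s.
With the tool pointing down it reaches from about 375 to 900 mm from the base axis. Payload 3.1 kg.
Tool frame: the origin (TCP) lies on the mounting face of the last link; the fingertips stand 182 mm ahead of it and the grasp point (between the pads) lies 164 mm ahead of it; z points along the fingers, y is the line along which they close (so a half turn about z gives the same grasp; the last joint's range is limited). The gripper opens to 87 mm and grips with 3 to 60 N. Pads are 19 mm wide; open, the fingers measure 117 mm over their backs; the gripper's body (75 mm by 190 mm) begins 51 mm behind the grasp point.
Start: joints at [-86.774, 30.224, 82.088, -0, 67.689, -10.227], TCP at [145.43, -607.823, 404.748] pointing down, gripper open.
Joint ranges: [-176.69, 176.69], [-43.24, 126.21], [12.49, 139.97], [-82, 262], [0, 151.66], [-163.58, 163.58]. Speed limits (degrees/s): [159.86, 159.86, 180, 180, 180, 180].

INTERFACE

Orientations are given as [roll, pitch, yaw] about the fixed x, y, z axes, in that order (R = Rz(yaw) Ry(pitch) Rx(roll)).
In Python, from bench import * gives the robot as it stands.
- The arm moves only by the tool jog_arm, never from a script. Its argument "steps" is a list of rows, each a list of 3 entries, a list of its own where there are three numbers: the shift along the world's x, y, z in cm, then the turn, a rotation vector about the world's x, y, z in rad, then the opening, from 0 (shut) to 1 (fully open). A call has 1 to 20 rows; each row shifts and turns the commanded pose from where the row before left it; what a row does not reach is not made up. A row lasts 1/8 s, in which the tool goes at most 62.5 mm and 10.7 degrees, less where a joint would pass 70% of its speed; a pose out of reach is approached as far as the arm can. A call with a gripper value outside its range is refused whole. The fingers move at their own pace and stop on an object; the grip force is fixed at half the most. Time passes only in rows, so rows that do not move let the fingers close. It gives the time, the measured TCP pose, the force, the opening and the grip force at its end, in the units of the state.
- observe(): the state, without advancing time (a new reading comes with each control period).
- snapshot(name): name is "scene" or "top" or "wrist"; returns the picture (384x512x3 uint8, red, green, blue); there is no depth.
- camera_model(name): a dict with "intrinsics" (3x3 intrinsics, pixels), "k1" (the pictures are not rectified: a ray, as slopes to the right and down, at radius r is drawn at 1 + k1 r^2 times it, then the intrinsics apply), "origin" and "orientation" of the camera in the world; the wrist camera has in their place "hand_eye" (4x4, takes a point from camera to tool coordinates, whose origin is the TCP and whose axes are the flange's). Camera axes: x right, y down, z forward; pixel columns grow to the right and rows downward; lengths in mm; the calibration is good to about 2 mm. A picture is of the moment at which its call begins: read the wrist's pose just before it. camera_model takes no time and is no camera call.
- job_done(): hands the job in; it is judged then, once.
Trained networks look in the newest picture that a camera, given by its name, has taken for a name from the list of things; names that differ only in an ending like _2 or _b are one class to them, and where a whole thing is asked for, a point or a joint stands for the part that bears it (a point fixed in the world has none). Each returns a list of dicts, best first, with "confidence" (0 to 1); they miss things now and then, are a little off and sometimes report something else, mostly with a low value. They report only what shows in the picture. A call takes as long as a camera call. They do not tell look-alikes from the thing itself.
- silhouettes(label, camera): "region" (384x512 bool, what is visible of it) and "uv" ([column, row] in pixels, amid what is visible of it).
The state is a dict: "clock": time; "q": joint angles; "joint_velocities": joint speeds; "joint_torque": joint torques, N m; "tool_pos": TCP position; "orientation": TCP orientation; "wrist_force": force on the tool from outside, world axes, zero at the start; "wrist_torque": the same for the moment, N m; "width": finger opening in mm; "grasp_force": force on a finger pad.
Only numpy, scipy, OpenCV 4.12 (cv2) and the standard library are available. Lean on these libraries where they do the work, as an engineer would, in place of code of your own. Each camera call takes 0.05 s, during which the arm holds its last target. There are 200 camera calls.

TASK

Take the aluminium bar by its bare end, slide it along the bench under the lips of the blue channel until its nose is fully home against the end stop, and let go; do not touch the tap or its T-handle before that. Then take the T-handle and cut the thread the proper way: half a turn forward (clockwise from above), a quarter turn back, half a turn forward, a quarter back, and forward again until the brass collar sits down on the boss (one full turn from where it started). Leave the bar home, and do not disturb the other things on the bench.

Things in the scene. Friction and masses are not known exactly. Their poses are not given: they have to be found in the camera images.
- bar: The workpiece, loose: a bright aluminium bar 150 (x) x 50 (y) x 25 (z) mm lying flat, origin at the centre of its underside, x along it towards its nose. A boss 30 mm in diameter stands on it at x = +35 mm, top 42 mm above the underside, with the tap started in it. The rear 80 mm is the bare end. About 0.7 kg with the tap; it slides on the bench right into the channel, with no step.
- bare_end (a point): Where to grip the bar across its 50 mm width: on its centre line at x = -55 mm (20 mm from the rear end), at mid height, 12.5 mm above the underside. Axes as the bar's.
- tap: The steel tap with its T-handle, carried upright by the bar at bar x = +35 mm, y = 0; origin on its axis at the boss top. Upwards: brass collar 34 mm in diameter, 11 mm high (about 2.6 mm above the boss before cutting), shank 15 mm in diameter, then the T-handle. It can only turn in its thread.
- handle (a point): Centre of the T-handle, 103 mm above the bench at thread value 0. The handle is a straight horizontal bar 96 mm long along this frame's y, 18 mm wide (x) and 18 mm high; its +y end is red, the rest dark steel. It lies across the aluminium bar at thread value 0. Its axis is vertical through this point.
- thread (a joint): Turn of the tap in its thread, rad, positive clockwise from above (forward, cutting); starts between -0.2 and 0.2. A turn forward sinks tap and handle 2.5 mm (0.4 mm per rad), so let the hand sink with it. It stops dead at 6.28, collar on the boss, and at -0.5 backwards. It is stiff (0.15 N m) and stays where it is left.
- channel: Fixed blue channel on the bench; origin on the bench amid the rails, x = the way in. Rails from x = -46 to +46 mm, 53 mm apart inside, under dark lips (underside 27, top 36 mm high, 34 mm slot between for the boss). Flared guides at the mouth out to x = -69 mm; end stop 36 mm high, its face at x = +46 mm. 126 mm wide over its bolted feet (bolt heads 16 mm high).
- home (a point): Fixed point of the channel, 29 mm before its origin on its centre line at bench height, axes as the channel's: the bar's origin is here, bar x along the channel's x, when the nose is home (it then lies within a few mm, and 58 mm of the bar still stands out of the rails).
- sanding_block: Bystander, cork and wood sanding block 61 x 106 x 29 mm, origin at the centre of its underside.
- shellac_jar: Bystander, amber jar with grey lid 58 mm in diameter, 85 mm high, origin at the centre of its underside.
- tape_measure: Bystander, yellow tape measure 33 x 76 x 67 mm, origin at the centre of its underside.
- masking_roll: Bystander, roll of blue masking tape 74 mm in diameter, 24 mm high, lying flat, origin at the centre of its underside.
There are look-alikes about, which are no part of the job. What is shaped like the bar but green is not meant.

How it is judged:
By the outcome, as a careful person would: the job done as asked, in the order asked, and still so for the second after the job is handed in, with the robot touching nothing.
It also fails if it takes over 72 s, if anything falls off the work surface, if the arm or the gripper's body presses on something with over 40 N, if the wrist force passes 120 N, or if a joint passes its speed limit or range.

## Working session

There is one attempt and no reset: what is moved stays moved. The work goes in short steps, Python scripts to look and compute and a tool call to move; the robot and the scene stay as the last step left them, time stands still between calls to the robot, and variables do not carry over. Pictures are saved under pics/ and viewed, at most 10 in all, crops included, and the job is handed in when it is done.

Besides the shell and the picture viewer there is one more tool, called by a JSON object that holds its "fn" and its "kwargs". jog_arm: Moves the arm, as the interface text tells. Its arguments: {"type":"object","properties":{"steps":{"type":"array"}},"required":["steps"]}

```bash
mkdir -p pics
cat > h.py <<'E'
from bench import *
import numpy as np, cv2
from scipy.spatial.transform import Rotation as R
def cam(name):
    m=camera_model(name);K=np.array(m["intrinsics"])
    if "hand_eye" in m:
        s=observe();T=np.eye(4);T[:3,:3]=R.from_euler('xyz',s["orientation"],degrees=True).as_matrix();T[:3,3]=s["tool_pos"]
        T=T@np.array(m["hand_eye"])
        return K,m["k1"],T[:3,:3],T[:3,3]
    O=np.array(m["orientation"],float)
    Rm=O if O.shape==(3,3) else R.from_euler('xyz',O,degrees=True).as_matrix()
    return K,m["k1"],Rm,np.array(m["origin"],float)
def ray(c,uv,z):
    K,k1,Rm,o=c
    p=np.linalg.solve(K,[uv[0],uv[1],1])[:2];s=p.copy()
    for _ in range(30): s=p/(1+k1*(s@s))
    d=Rm@np.array([*s,1]);return o+d*(z-o[2])/d[2]
def proj(c,P):
    K,k1,Rm,o=c
    q=Rm.T@(np.array(P,float)-o);s=q[:2]/q[2];s=s*(1+k1*(s@s));return (K@[*s,1])[:2]
def rect(reg,c,z):
    # contour onto plane z -> minAreaRect
    cs,_=cv2.findContours(reg.astype(np.uint8),cv2.RETR_EXTERNAL,cv2.CHAIN_APPROX_NONE)
    k=max(cs,key=cv2.contourArea)[:,0,:]
    pts=np.array([ray(c,p,z)[:2] for p in k],np.float32)
    return cv2.minAreaRect(pts)
def save(im,n): cv2.imwrite('pics/'+n,cv2.cvtColor(im,cv2.COLOR_RGB2BGR))
E
python3 - <<'E'
from h import *
a=snapshot("top");b=snapshot("scene")
save(a,'top.png');save(b,'scene.png')
c=cam("top");print(camera_model("top"));print(observe())
for l,z in [("bar",25),("tap",103),("channel",36),("sanding_block",29),("shellac_jar",85),("tape_measure",67),("masking_roll",24)]:
    for d in silhouettes(l,"top")[:3]:
        print(l,round(d["confidence"],2),np.round(d["uv"]),d["region"].sum(),[np.round(x) for x in rect(d["region"],c,z)])
E
```

```text
{'intrinsics': array([[362.00893706,   0.        , 261.13242954],
       [  0.        , 362.00893706, 200.49966172],
       [  0.        ,   0.        ,   1.        ]]), 'k1': -0.03297956786774887, 'origin': array([ 381.97742382,  -87.03085909, 1119.16766651]), 'orientation': array([-169.91585393,    2.0153528 ,  -89.04687341])}
{'clock': 0.1, 'q': array([-8.67748313e+01,  3.02728847e+01,  8.21493686e+01, -1.55671759e-03,
        6.76893869e+01, -1.02273351e+01]), 'joint_velocities': array([ 0.02853088, -0.13314435, -0.17830145, -0.04272941,  0.0711635 ,
       -0.00465444]), 'joint_torque': array([-3.93262308e-04, -4.40986061e+01, -1.77151251e+01,  6.33732369e-02,
        5.34054777e-02, -5.09724418e-05]), 'tool_pos': array([ 145.40684174, -607.52899264,  403.87543959]), 'orientation': array([-1.79889878e+02, -1.84060280e-02,  1.34530785e+01]), 'wrist_force': array([-0.3319936 , -0.50142244, -0.54875328]), 'wrist_torque': array([ 0.0247718 , -0.05477394, -0.04146911]), 'grasp_force': 0.0, 'width': 87.11754661657838}
bar 0.97 [284. 260.] 989 [array([ 394., -108.]), array([152., 100.]
[... 328 characters left out ...]
.]), array([23., 92.]), np.float64(48.0)]
channel 0.69 [231. 206.] 1060 [array([571.,  31.]), array([121., 128.]), np.float64(0.0)]
sanding_block 0.69 [175. 267.] 791 [array([365., 206.]), array([ 68., 109.]), np.float64(63.0)]
sanding_block 0.52 [326. 202.] 288 [array([ 580., -242.]), array([ 34., 106.]), np.float64(66.0)]
sanding_block 0.17 [230. 204.] 1126 [array([570.,  32.]), array([125., 129.]), np.float64(0.0)]
shellac_jar 0.93 [156. 167.] 440 [array([654., 278.]), array([85., 57.]), np.float64(48.0)]
tape_measure 0.68 [309. 148.] 317 [array([ 738., -190.]), array([37., 89.]), np.float64(63.0)]
masking_roll 0.63 [267. 145.] 296 [array([733., -74.]), array([76., 69.]), np.float64(0.0)]
```

View pics/top.png

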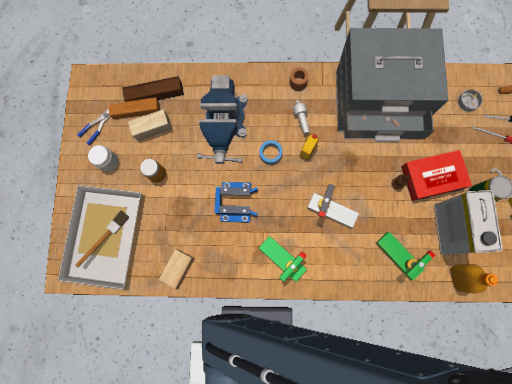

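View pics/scene.png

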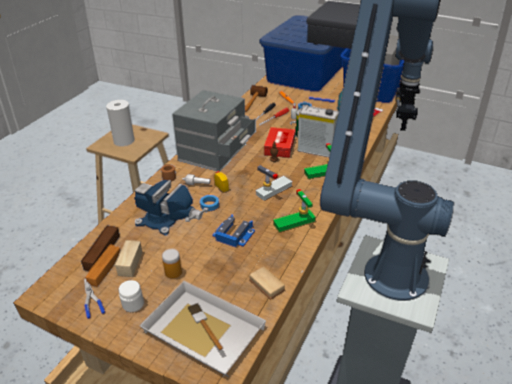

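Three candidates for the bar: green at (284,260), green at (405,257), bright aluminium at (333,210). Only the last fits, since green is excluded. The channel is at (236,202), with its mouth to the right (-y), so the way in is about +y. I'll confirm with an enlarged crop and measure.

Run:
```python
from h import *
a=snapshot("top");c=cam("top")
save(cv2.resize(a[165:245,205:370],None,fx=4.8,fy=4.8,interpolation=cv2.INTER_CUBIC),'crop.png')
d=[d for d in silhouettes("bar","top") if abs(d["uv"][0]-329)<15][0]
hsv=cv2.cvtColor(a,cv2.COLOR_RGB2HSV)
m=(hsv[...,1]<50)&(hsv[...,2]>150)
mm=np.zeros(m.shape,bool);mm[185:235,300:365]=m[185:235,300:365]
print(rect(mm,c,25))
h=hsv[...,0];bl=np.zeros(m.shape,bool);bl[170:235,205:265]=((h>100)&(h<125)&(hsv[...,1]>140))[170:235,205:265]
ys,xs=np.nonzero(bl);print(xs.min(),xs.max(),ys.min(),ys.max())
for u in [(216,182),(216,222),(250,183),(250,221)]: print(u,ray(c,u,10))
```

```text
((538.1971435546875, -289.7015380859375), (93.32258605957031, 48.922245025634766), 65.96063232421875)
215 256 182 221
(216, 182) [636.54003195  98.90339995  10.        ]
(216, 222) [509.6060852   94.00779272  10.        ]
(250, 183) [634.20346479  -8.76337665  10.        ]
(250, 221) [514.06080493 -11.40947206  10.        ]
```

View pics/crop.png

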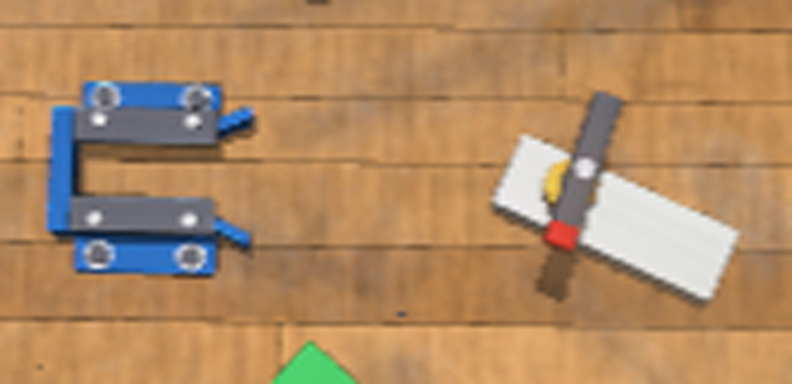

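The crop confirms it: bright bar with rear corners at crop (738,233)/(710,300), nose at (520,135)/(492,205), brass collar, and the handle's red end at (562,237), towards the robot. The channel mouth is to the right. Next I'll work out the poses.

Run:
```python
from h import *
c=cam("top")
f=lambda u,z:ray(c,(u[0]/4.8+205-.4,u[1]/4.8+165-.4),z)[:2].round(1)
r1,r2,n1,n2=[f(u,25) for u in [(738,233),(710,300),(520,135),(492,205)]]
print(r1,r2,n1,n2,np.linalg.norm(r1-n1),np.linalg.norm(r1-r2))
print('rear',(r1+r2)/2,'nose',(n1+n2)/2,'yaw',np.degrees(np.arctan2(*((n1+n2-r1-r2)[::-1]))))
for u in [(78,109),(220,108),(70,230),(215,232),(78,143),(218,144),(78,197),(215,199)]: print('lip',u,f(u,36))
for u in [(105,97),(197,97),(97,254),(190,256)]: print('bolt',f(u,16))
print('handle',f((600,95),112),f((562,247),112))
print(camera_model("wrist"))
```

```text
[ 540.2 -340.8] [ 497.5 -322.1] [ 601.9 -204. ] [ 556.4 -185.9] 150.07041680491193 46.615233561573014
rear [ 518.85 -331.45] nose [ 579.15 -194.95] yaw 66.16616024270697
lip (78, 109) [614.   78.9]
lip (220, 108) [615.4 -12.2]
lip (70, 230) [535.7  81.1]
lip (215, 232) [535.5 -10.8]
lip (78, 143) [591.8  78.1]
lip (218, 144) [592.  -11.5]
lip (78, 197) [556.9  76.8]
lip (215, 199) [556.6 -10.3]
bolt [626.4  64.5]
bolt [626.9   4.3]
bolt [523.2  66.2]
bolt [522.6   6.3]
handle [ 609. -242.] [ 518.2 -218.5]
{'intrinsics': array([[265.25591808,   0.        , 255.76497154],
       [  0.        , 265.25591808, 192.06394143],
       [  0.        ,   0.        ,   1.        ]]), 'k1': -0.05182255405426717, 'hand_eye': array([[ 1.31075185e-03, -9.57392436e-01, -2.88787127e-01,
         7.88952479e+01],
       [ 9.99998837e-01,  1.02981034e-03,  1.12476517e-03,
        -2.52446308e-01],
       [-7.79445695e-04, -2.88788265e-01,  9.57392673e-01,
         2.11352950e+01],
       [ 0.00000000e+00,  0.00000000e+00,  0.00000000e+00,
         1.00000000e+00]])}
```

{"fn": "jog_arm", "kwargs": {"steps": [[[4.24,3.27,-0.8],[0,0,0.102],1],[[4.24,3.27,-0.8],[0,0,0.102],1],[[4.24,3.27,-0.8],[0,0,0.102],1],[[4.24,3.27,-0.8],[0,0,0.102],1],[[4.24,3.27,-0.8],[0,0,0.102],1],[[4.24,3.27,-0.8],[0,0,0.102],1],[[4.24,3.27,-0.8],[0,0,0.102],1],[[4.24,3.27,-0.8],[0,0,0.102],1],[[4.24,3.27,-0.8],[0,0,0.104],1],[[0,0,0],[0,0,0],1],[[0,0,0],[0,0,0],1]]}}

```text
clock: 1.92
tool_pos: [527.0, -313.5, 332.7]
orientation: [-180.0, 0.0, 66.2]
wrist_force: [-1.1, -0.3, 0.2]
width: 87.0
grasp_force: 0.0
```

Run:
```python
from h import *
c=cam("wrist");a=snapshot("wrist")
s=observe();print(s["tool_pos"],s["orientation"],s["wrist_force"],s["q"])
for P in [(540.2,-340.8,25),(497.5,-322.1,25),(601.9,-204,25),(556.4,-185.9,25)]:
    u=proj(c,P);print(u);cv2.circle(a,tuple(int(x) for x in u),3,(255,0,0),1)
save(a,'w1.png')
```

```text
[ 526.53324749 -314.0518384   332.84312373] [-1.79990487e+02  2.40950972e-02  6.61123460e+01] [-0.06211306  0.47007647 -0.64322811] [-4.12398892e+01  3.42559600e+01  8.76942095e+01 -3.04476084e-02
  5.80517275e+01 -1.73361213e+01]
[276.41305292 202.3372092 ]
[235.61589932 202.40332763]
[280.97632579  59.1066588 ]
[231.67228505  60.98529955]
```

View pics/w1.png

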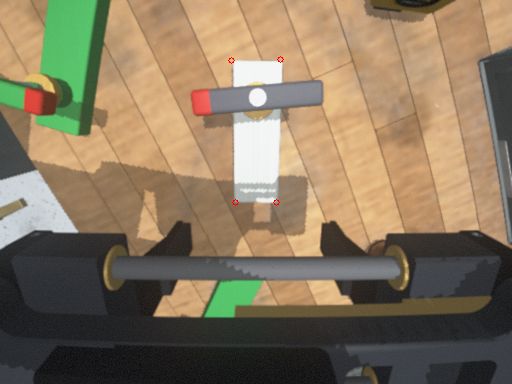

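The overlay of the measured corners lands on the bar: rear edge at about (236–278, 202), nose at about (232–281, 60). The bar is centred between the fingers and the space around them is clear, so I'll descend and grip.

{"fn": "jog_arm", "kwargs": {"steps": [[[0,0,-4],[0,0,0],1],[[0,0,-4],[0,0,0],1],[[0,0,-4],[0,0,0],1],[[0,0,-1.7],[0,0,0],1],[[0,0,-0.9],[0,0,0],1],[[0,0,0],[0,0,0],1],[[0,0,0],[0,0,0],0.4],[[0,0,0],[0,0,0],0.4],[[0,0,0],[0,0,0],0.4],[[0,0,0],[0,0,0],0.4],[[0,0,0],[0,0,0],0.4],[[0,0,0],[0,0,0],0.4],[[0,0,0],[0,0,0],0.4]]}}

```text
clock: 3.6
tool_pos: [527.1, -313.5, 186.9]
orientation: [180.0, -0.0, 66.2]
wrist_force: [-0.3, 0.7, 2.8]
width: 50.0
grasp_force: 30.0
```

{"fn": "jog_arm", "kwargs": {"steps": [[[0.7,2.0,0],[0,0,0.06],0.4],[[0.7,2.0,0],[0,0,0.06],0.4],[[0.7,2.0,0],[0,0,0.06],0.4],[[0.7,2.0,0],[0,0,0.06],0.4],[[0.7,2.0,0],[0,0,0.06],0.4],[[0.7,2.0,0],[0,0,0.06],0.4],[[0.6,1.35,0],[0,0,0.052],0.4],[[0,0,0],[0,0,0],0.4],[[0,0,0],[0,0,0],0.4]]}}

```text
clock: 4.72
tool_pos: [575.2, -178.1, 186.9]
orientation: [180.0, -0.2, 89.7]
wrist_force: [2.6, 6.3, 3.8]
width: 49.7
grasp_force: 30.0
```

Run:
```python
from h import *
c=cam("wrist");a=snapshot("wrist")
s=observe();print(s["tool_pos"],s["orientation"],s["wrist_force"],s["width"])
save(cv2.resize(a,(800,600),interpolation=cv2.INTER_CUBIC),'w2.png')
```

```text
[ 575.14875553 -178.13035758  186.91804688] [179.99995622  -0.21042466  89.66288688] [3.40585327 6.52869118 4.54264567] 49.87566866610215
```

View pics/w2.png

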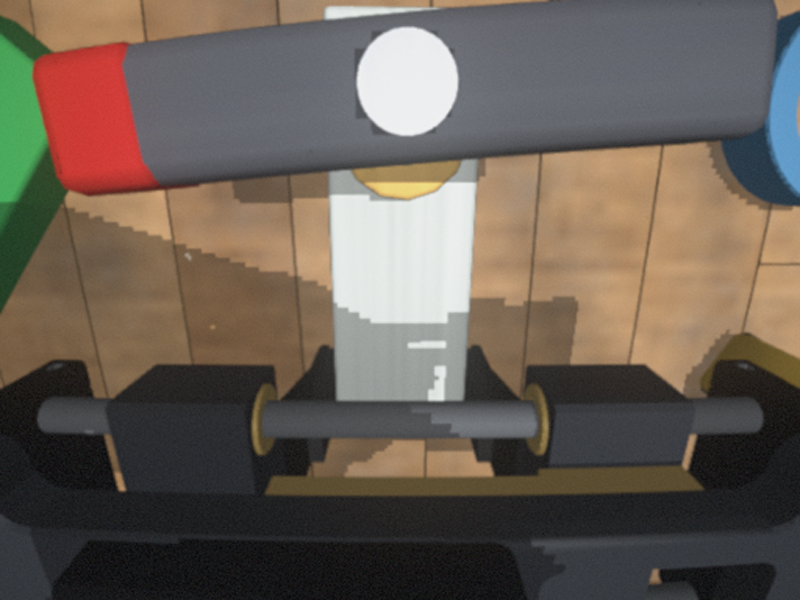

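The bar is held square, with its nose at row ~8. The channel is out of view beyond it. I'll check the relation in the top camera.

Run:
```python
from h import *
c=cam("top");a=snapshot("top")
x0,y0=205,165
w=cv2.resize(a[165:245,205:325],None,fx=6.6,fy=6.6,interpolation=cv2.INTER_CUBIC)
for P in [(600,-48,25),(550,-48,25),(600,-110,25),(550,-110,25),(592,-11.5,36),(557,-11.5,36),(592,80,36),(557,80,36)]:
    u=(proj(c,P)-[x0,y0]+.5)*6.6;cv2.circle(w,tuple(int(x) for x in u),4,(255,0,0),1)
save(w,'t2.png')
```

```text
(no output)
```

View pics/t2.png

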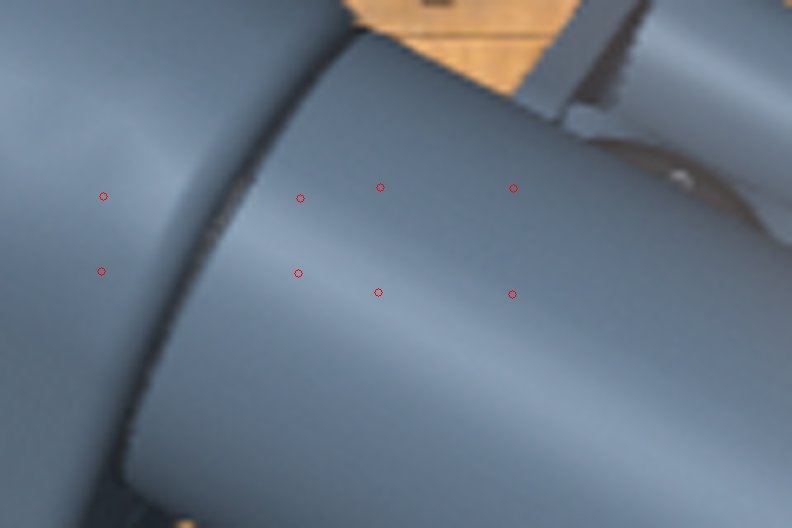

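The arm hides the channel from the top camera. I'll release briefly, raise the hand and measure the channel with the wrist camera.

{"fn": "jog_arm", "kwargs": {"steps": [[[0,0,0],[0,0,0],1],[[0,0,0],[0,0,0],1],[[0,0,0],[0,0,0],1],[[0,0,0],[0,0,0],1],[[0,0,5],[0,0,0],1],[[0,0,5],[0,0,0],1],[[0,0,5],[0,0,0],1],[[0,2,0],[0,0,0],1],[[0,0,0],[0,0,0],1],[[0,0,0],[0,0,0],1]]}}

```text
clock: 6.08
tool_pos: [574.5, -159.7, 335.1]
orientation: [-179.8, -0.1, 89.8]
wrist_force: [-0.7, 0.0, 0.2]
width: 87.2
grasp_force: 0.0
```

Run:
```python
from h import *
c=cam("wrist");a=snapshot("wrist");cv2.imwrite('pics/raw3.png',a[...,::-1]);np.savez('c3.npz',*c)
s=observe();print(s["tool_pos"],s["orientation"],s["width"])
save(cv2.resize(a[0:200,120:390],None,fx=2.95,fy=2.95,interpolation=cv2.INTER_CUBIC),'w3.png')
```

```text
[ 574.62536732 -159.98911377  335.06866139] [-1.79828735e+02 -6.64574323e-02  8.97806109e+01] 86.76592113313205
```

View pics/w3.png

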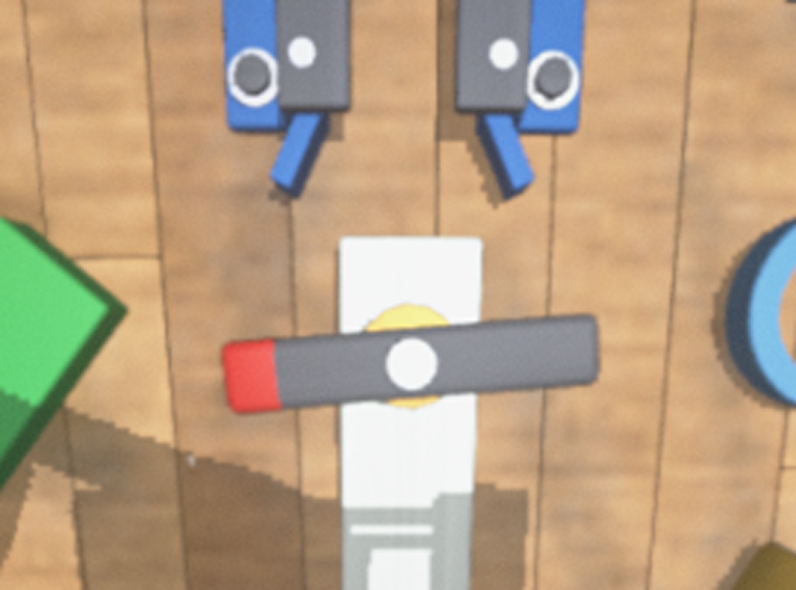

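The picture shows the lip ends at crop (350,108)/(457,108), the flares at (290,190)/(515,190) and the bar nose at (341,238)/(482,238). The channel looks slightly left of the bar.

Run:
```python
from h import *
z=np.load('c3.npz');c=tuple(z[k] for k in z.files);c=(c[0],float(c[1]),c[2],c[3])
f=lambda u,z:ray(c,(u[0]/2.95+120-.33,u[1]/2.95-.33),z)[:2].round(1)
for n,u,h in [('lipL',(350,108),36),('lipR',(456,108),36),('lipLo',(279,110),36),('lipRo',(529,109),36),('lipL far',(350,10),36),('lipR far',(460,10),36),('boltL',(252,77),16),('boltR',(553,78),16),('pinL',(302,52),36),('pinR',(504,54),36),('flareL',(271,181),30),('flareR',(533,182),30),('noseL',(341,240),25),('noseR',(482,240),25),('barL',(342,480),25),('barR',(474,480),25),('cap',(411,363),112),('hL',(233,377),112),('hR',(597,350),112)]: print(n,f(u,h))
```

```text
lipL [556.9 -10. ]
lipR [590.8 -10.1]
lipLo [534.  -10.4]
lipRo [614.3 -10.3]
lipL far [557.3  18.3]
lipR far [591.7  18.2]
boltL [522.3   5.1]
boltR [625.    4.6]
pinL [541.9   6.5]
pinR [605.8   5.7]
flareL [529.7 -30.6]
flareR [617.3 -31.1]
noseL [552.4 -48.9]
noseR [601.1 -49. ]
barL [ 550.9 -132.9]
barR [ 600.2 -133. ]
cap [575.8 -87.3]
hL [530.8 -90.5]
hR [622.3 -84.1]
```

Relative to the bar, the channel centre line is about 2 mm towards -x (x≈573.2 in tool terms), with yaw ≈89.7. About 130 mm of travel remains. I'll grip again, shift and start sliding.

{"fn": "jog_arm", "kwargs": {"steps": [[[0.05,-1.8,0],[0,0,0],1],[[0,0,-5],[0,0,0],1],[[0,0,-5],[0,0,0],1],[[0,0,-4],[0,0,0],1],[[0,0,-0.9],[0,0,0],1],[[0,0,0],[0,0,0],1],[[0,0,0],[0,0,0],0.4],[[0,0,0],[0,0,0],0.4],[[0,0,0],[0,0,0],0.4],[[0,0,0],[0,0,0],0.4],[[0,0,0],[0,0,0],0.4],[[0,0,0],[0,0,0],0.4],[[-0.1,0.5,0],[0,0,0],0.4],[[-0.1,1,0],[0,0,0],0.4],[[0,1,0],[0,0,0],0.4],[[0,1,0],[0,0,0],0.4],[[0,0.5,0],[0,0,0],0.4],[[0,0,0],[0,0,0],0.4]]}}

```text
clock: 8.38
tool_pos: [574.2, -138.5, 188.2]
orientation: [179.9, 0.1, 89.9]
wrist_force: [1.0, -3.6, 3.0]
width: 50.0
grasp_force: 29.9
```

{"fn": "jog_arm", "kwargs": {"steps": [[[-0.1,0,0],[0,0,0],0.4],[[0,0.5,0],[0,0,0],0.4],[[0,0.5,0],[0,0,0],0.4],[[0,0.5,0],[0,0,0],0.4],[[0,0.5,0],[0,0,0],0.4],[[0,0.5,0],[0,0,0],0.4],[[0,0.5,0],[0,0,0],0.4]]}}

```text
clock: 9.25
tool_pos: [572.7, -108.9, 188.1]
orientation: [179.9, 0.1, 89.8]
wrist_force: [-1.1, -7.2, 4.2]
width: 49.8
grasp_force: 30.0
```

{"fn": "jog_arm", "kwargs": {"steps": [[[0,0.8,0],[0,0,0],0.4],[[0,0.8,0],[0,0,0],0.4],[[0,0.8,0],[0,0,0],0.4],[[0,0.8,0],[0,0,0],0.4],[[0,0.8,0],[0,0,0],0.4],[[0,0.8,0],[0,0,0],0.4],[[0,0,0],[0,0,0],0.4]]}}

```text
clock: 10.12
tool_pos: [572.6, -60.0, 188.1]
orientation: [180.0, 0.0, 89.8]
wrist_force: [0.4, -2.4, 5.3]
width: 49.8
grasp_force: 30.0
```

Running free, with about 12 mm left. I'll go slowly and watch the force.

{"fn": "jog_arm", "kwargs": {"steps": [[[0,0.3,0],[0,0,0],0.4],[[0,0.3,0],[0,0,0],0.4],[[0,0.3,0],[0,0,0],0.4],[[0,0.2,0],[0,0,0],0.4],[[0,0.1,0],[0,0,0],0.4],[[0,0,0],[0,0,0],0.4]]}}

```text
clock: 10.88
tool_pos: [572.7, -49.1, 188.1]
orientation: [180.0, 0.1, 89.8]
wrist_force: [0.7, -6.2, 5.2]
width: 49.7
grasp_force: 30.0
```

{"fn": "jog_arm", "kwargs": {"steps": [[[0,0.1,0],[0,0,0],0.4],[[0,0.1,0],[0,0,0],0.4],[[0,0,0],[0,0,0],0.4]]}}

```text
clock: 11.25
tool_pos: [572.7, -47.6, 188.1]
orientation: [180.0, 0.1, 89.8]
wrist_force: [-0.3, -8.6, 4.0]
width: 49.8
grasp_force: 30.0
```

{"fn": "jog_arm", "kwargs": {"steps": [[[0,0.1,0],[0,0,0],0.4],[[0,0.1,0],[0,0,0],0.4],[[0,0,0],[0,0,0],0.4]]}}

```text
clock: 11.62
tool_pos: [572.7, -47.1, 188.1]
orientation: [180.0, 0.3, 89.8]
wrist_force: [-1.6, -15.5, 4.3]
width: 50.0
grasp_force: 30.0
```

{"fn": "jog_arm", "kwargs": {"steps": [[[0,0.1,0],[0,0,0],0.4],[[0,0.1,0],[0,0,0],0.4],[[0,0,0],[0,0,0],0.4]]}}

```text
clock: 12.0
tool_pos: [572.7, -46.6, 188.1]
orientation: [180.0, 0.4, 89.9]
wrist_force: [-4.1, -22.4, 4.1]
width: 49.6
grasp_force: 30.0
```

Force is building against the stop at the expected place (y≈-47). I'll unload, release, rise and look.

{"fn": "jog_arm", "kwargs": {"steps": [[[0,-0.2,0],[0,0,0],0.4],[[0,-0.1,0],[0,0,0],0.4],[[0,0,0],[0,0,0],1],[[0,0,0],[0,0,0],1],[[0,0,0],[0,0,0],1],[[0,0,0],[0,0,0],1],[[0,0,4],[0,0,0],1],[[0,0,5],[0,0,0],1],[[0,0,5],[0,0,0],1],[[0,0,4],[0,0,0],1],[[0,0,0],[0,0,0],1],[[0,0,0],[0,0,0],1]]}}

```text
clock: 13.5
tool_pos: [572.0, -44.7, 367.0]
orientation: [-179.9, -0.0, 89.8]
wrist_force: [-0.3, -0.0, 0.4]
width: 87.2
grasp_force: 0.0
```

Run:
```python
from h import *
c=cam("wrist");a=snapshot("wrist");np.savez('c4.npz',*c)
s=observe();print(s["tool_pos"],s["orientation"],s["width"],s["wrist_force"],s["q"])
save(cv2.resize(a[0:220,110:400],None,fx=2.7,fy=2.7,interpolation=cv2.INTER_CUBIC),'w4.png')
```

```text
[571.84475546 -44.70680858 366.33456509] [-1.79822050e+02 -5.19413708e-02  8.97809690e+01] 87.2501260885228 [ 0.28751468 -0.46990979 -0.27575005] [-1.56290701e+01  2.90261623e+01  9.18100645e+01  3.24087617e-03
  5.93491278e+01 -1.54117765e+01]
```

View pics/w4.png

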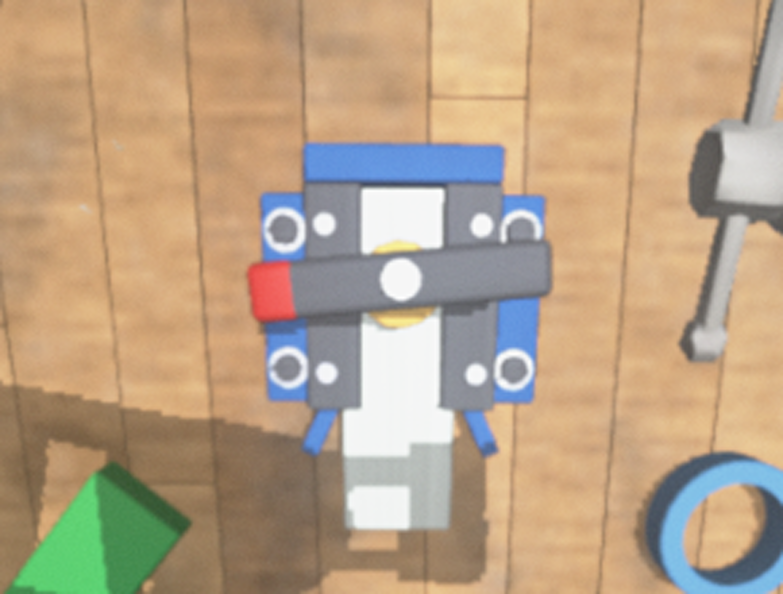

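The bar's nose (row ~186) meets the stop face, and the bar is straight between the rails. The handle centre is at crop (400,279) and the red end at (270,292). I'll compute handle pose and the clearance to the vise handle at the right (705,340).

Run:
```python
from h import *
z=np.load('c4.npz');c=tuple(z[k] for k in z.files);c=(c[0],float(c[1]),c[2],c[3])
g=lambda u:(u[0]/2.7+110-.33,u[1]/2.7-.33)
f=lambda u,z:ray(c,g(u),z)[:2].round(1)
for n,u,h in [('cap',(400,279),112),('hL',(250,293),112),('hR',(550,267),112),('hLt',(251,268),112),('hRt',(547,243),112),('hLb',(256,320),112),('hRb',(550,292),112),('noseL',(360,187),25),('stop',(400,181),36),('rear',(398,529),25),('lipmouth',(335,408),36)]: print(n,f(u,h))
t=cam("top")
for h in (40,80,120): print(h,f((705,340),h),f((692,180),h),f((735,215),h),'top',ray(t,(200,156),h)[:2].round(),ray(t,(240,158),h)[:2].round(),ray(t,(220,155),h)[:2].round())
```

```text
cap [573.   42.6]
hL [525.9  38.6]
hR [619.6  46.2]
hLt [526.7  46.1]
hRt [618.3  53.3]
hLb [527.4  30.4]
hRb [620.   38.7]
noseL [557.   82.1]
stop [573.5  82.7]
rear [572.6 -66.7]
lipmouth [545.4  -8.2]
40 [701.6  21. ] [689.6  83.3] [708.6  70.5] top [712. 147.] [707.  22.] [716.  85.]
80 [684.5  22.8] [674.2  77. ] [690.7  65.8] top [700. 139.] [695.  18.] [704.  78.]
120 [667.5  24.7] [658.7  70.7] [672.7  61.2] top [688. 130.] [683.  14.] [691.  72.]
```

Handle centre is (573, 42.6) with its red end at 184.7°, so thread ≈ -5°. The vise handle is only about 40 mm high, clear of the hand's sweep. I'll turn the hand to yaw 184.7 above the handle, so q6 ≈ -102 with room to run forward.

{"fn": "jog_arm", "kwargs": {"steps": [[[0.06,0.87,0],[0,0,0.1656],1],[[0,0.87,0],[0,0,0.1656],1],[[0,0.87,0],[0,0,0.1656],1],[[0,0.87,0],[0,0,0.1656],1],[[0,0.87,0],[0,0,0.1656],1],[[0,0.87,0],[0,0,0.1656],1],[[0,0.87,0],[0,0,0.1656],1],[[0,0.87,0],[0,0,0.1656],1],[[0,0.87,0],[0,0,0.1656],1],[[0,0.87,0],[0,0,0.1656],1],[[0,0,0],[0,0,0],1],[[0,0,0],[0,0,0],1],[[0,0,0],[0,0,0],1]]}}

```text
clock: 15.18
tool_pos: [573.1, 41.6, 367.3]
orientation: [180.0, -0.1, -175.4]
wrist_force: [-0.4, -0.2, -0.0]
width: 87.0
grasp_force: 0.0
```

Run:
```python
from h import *
c=cam("wrist");a=snapshot("wrist")
s=observe();print(s["tool_pos"],s["orientation"],s["q"])
for d in silhouettes("tap","wrist")[:2]:
    print(d["confidence"],d["uv"],d["region"].sum(),rect(d["region"],c,112))
h=cv2.cvtColor(a,cv2.COLOR_RGB2HSV)
m=(h[...,0]<6)&(h[...,1]>180)&(h[...,2]>120)
ys,xs=np.nonzero(m);print(len(xs));print(rect(m,c,112))
save(a,'w5.png')
```

```text
[573.12001418  41.63663371 367.4552016 ] [ 1.79996767e+02 -3.03760003e-02 -1.75432635e+02] [-6.98187914e+00  2.89931998e+01  9.16459969e+01 -3.38588222e-03
  5.93912116e+01 -1.01547518e+02]
0.72 [254.8, 190.7] 1958 ((570.4534912109375, 41.42964172363281), (94.90692138671875, 24.789960861206055), 5.449985980987549)
0.58 [35.7, 1.7] 188 ((420.05029296875, -151.66033935546875), (6.748676300048828, 22.04157829284668), 0.39823296666145325)
16
((417.49713134765625, -160.4668426513672), (1.4996757507324219, 4.471311092376709), 0.1368693709373474)
```

View pics/w5.png

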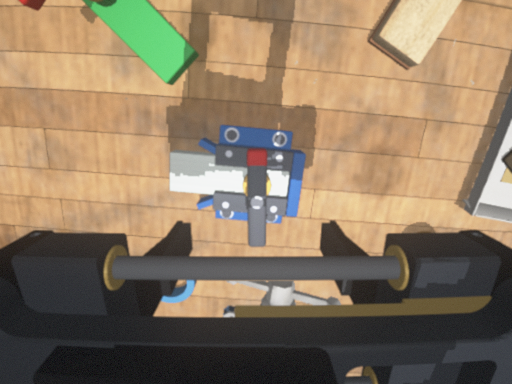

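The handle is vertical at column ~257, midway between the fingers, with the cap at (257,203). I'll descend and grip.

{"fn": "jog_arm", "kwargs": {"steps": [[[-0.05,0.05,-3],[0,0,0],1],[[0,0,-3],[0,0,0],1],[[0,0,-3],[0,0,0],1],[[0,0,-1],[0,0,0],1],[[0,0,0],[0,0,0],1],[[0,0,0],[0,0,0],0.05],[[0,0,0],[0,0,0],0.05],[[0,0,0],[0,0,0],0.05],[[0,0,0],[0,0,0],0.05],[[0,0,0],[0,0,0],0.05],[[0,0,0],[0,0,0],0.05],[[0,0,0],[0,0,0],0.05],[[0,0,0],[0,0,0],0.05],[[0,0,0],[0,0,0],0.05]]}}

```text
clock: 17.02
tool_pos: [572.6, 42.5, 267.7]
orientation: [-180.0, -0.0, -175.3]
wrist_force: [0.6, -0.3, 0.0]
width: 17.7
grasp_force: 30.0
```

{"fn": "jog_arm", "kwargs": {"steps": [[[0,0,-0.007],[0,0,-0.1745],0.05],[[0,0,-0.007],[0,0,-0.1745],0.05],[[0,0,-0.007],[0,0,-0.1745],0.05],[[0,0,-0.007],[0,0,-0.1745],0.05],[[0,0,-0.007],[0,0,-0.1745],0.05],[[0,0,-0.007],[0,0,-0.1745],0.05],[[0,0,-0.007],[0,0,-0.1745],0.05],[[0,0,-0.007],[0,0,-0.1745],0.05],[[0,0,-0.007],[0,0,-0.1745],0.05],[[0,0,-0.007],[0,0,-0.1745],0.05],[[0,0,-0.007],[0,0,-0.1745],0.05],[[0,0,-0.007],[0,0,-0.1745],0.05],[[0,0,-0.007],[0,0,-0.1745],0.05],[[0,0,-0.007],[0,0,-0.1745],0.05],[[0,0,-0.007],[0,0,-0.1745],0.05],[[0,0,-0.007],[0,0,-0.1745],0.05],[[0,0,-0.007],[0,0,-0.1745],0.05],[[0,0,-0.007],[0,0,-0.1745],0.05],[[0,0,0],[0,0,0],0.05],[[0,0,0],[0,0,0],0.05]]}}

```text
clock: 19.52
tool_pos: [573.6, 42.3, 266.8]
orientation: [180.0, -0.2, 4.8]
wrist_force: [5.7, -0.9, -2.1]
width: 17.9
grasp_force: 30.0
```

{"fn": "jog_arm", "kwargs": {"steps": [[[0,0,0.007],[0,0,0.1745],0.05],[[0,0,0.007],[0,0,0.1745],0.05],[[0,0,0.007],[0,0,0.1745],0.05],[[0,0,0.007],[0,0,0.1745],0.05],[[0,0,0.007],[0,0,0.1745],0.05],[[0,0,0.007],[0,0,0.1745],0.05],[[0,0,0.007],[0,0,0.1745],0.05],[[0,0,0.007],[0,0,0.1745],0.05],[[0,0,0.007],[0,0,0.1745],0.05],[[0,0,0],[0,0,0],0.05],[[0,0,0],[0,0,0],0.05]]}}

```text
clock: 20.9
tool_pos: [572.8, 43.1, 267.2]
orientation: [179.9, -0.1, 94.6]
wrist_force: [3.8, 4.3, -1.5]
width: 18.0
grasp_force: 30.1
```

{"fn": "jog_arm", "kwargs": {"steps": [[[0,0,-0.007],[0,0,-0.1745],0.05],[[0,0,-0.007],[0,0,-0.1745],0.05],[[0,0,-0.007],[0,0,-0.1745],0.05],[[0,0,-0.007],[0,0,-0.1745],0.05],[[0,0,-0.007],[0,0,-0.1745],0.05],[[0,0,-0.007],[0,0,-0.1745],0.05],[[0,0,-0.007],[0,0,-0.1745],0.05],[[0,0,-0.007],[0,0,-0.1745],0.05],[[0,0,-0.007],[0,0,-0.1745],0.05],[[0,0,0],[0,0,0],0.05],[[0,0,0],[0,0,0],0.05]]}}

```text
clock: 22.28
tool_pos: [573.3, 42.3, 266.7]
orientation: [180.0, -0.1, 4.7]
wrist_force: [4.9, 0.6, -2.1]
width: 17.9
grasp_force: 30.0
```

Now I'll regrip: open, rise 5 cm, turn the hand back half a turn, descend and grip.

{"fn": "jog_arm", "kwargs": {"steps": [[[0,0,0],[0,0,0],1],[[0,0,0],[0,0,0],1],[[0,0,0],[0,0,0],1],[[0,0,0],[0,0,0],1],[[0,0,0],[0,0,0],1],[[0,0,2.5],[0,0,0],1],[[0,0,2.5],[0,0,0],1],[[0,0,0],[0,0,0.1745],1],[[0,0,0],[0,0,0.1745],1],[[0,0,0],[0,0,0.1745],1],[[0,0,0],[0,0,0.1745],1],[[0,0,0],[0,0,0.1745],1],[[0,0,0],[0,0,0.1745],1],[[0,0,0],[0,0,0.1745],1],[[0,0,0],[0,0,0.1745],1],[[0,0,0],[0,0,0.1745],1]]}}

```text
clock: 24.28
tool_pos: [572.5, 42.5, 316.4]
orientation: [-180.0, -0.0, 95.0]
wrist_force: [-0.3, -0.8, 0.5]
width: 86.8
grasp_force: 0.0
```

{"fn": "jog_arm", "kwargs": {"steps": [[[0,0,0],[0,0,0.1745],1],[[0,0,0],[0,0,0.1745],1],[[0,0,0],[0,0,0.1745],1],[[0,0,0],[0,0,0.1745],1],[[0,0,0],[0,0,0.1745],1],[[0,0,0],[0,0,0.1745],1],[[0,0,0],[0,0,0.1745],1],[[0,0,0],[0,0,0.1745],1],[[0,0,0],[0,0,0.1745],1],[[0,0,0],[0,0,0],1],[[0,0,0],[0,0,0],1]]}}

```text
clock: 25.65
tool_pos: [572.6, 42.5, 316.4]
orientation: [180.0, -0.0, -175.5]
wrist_force: [-0.2, 0.8, 0.1]
width: 86.7
grasp_force: 0.0
```

Run:
```python
from h import *
c=cam("wrist");a=snapshot("wrist")
s=observe();print(s["tool_pos"],s["orientation"],s["q"])
for d in silhouettes("tap","wrist")[:2]:
    print(d["confidence"],d["uv"],d["region"].sum(),rect(d["region"],c,111))
save(cv2.resize(a,(800,600)),'w6.png')
```

```text
[572.61172912  42.48451128 316.49039993] [ 1.79999592e+02 -3.52193014e-03 -1.75457518e+02] [-6.90313071e+00  3.29960998e+01  9.41808379e+01 -3.75654239e-04
  5.28265951e+01 -1.01445386e+02]
0.8 [255.0, 197.9] 2387 ((561.7659301757812, 40.93318557739258), (75.93267059326172, 24.183181762695312), 5.549152851104736)
```

View pics/w6.png

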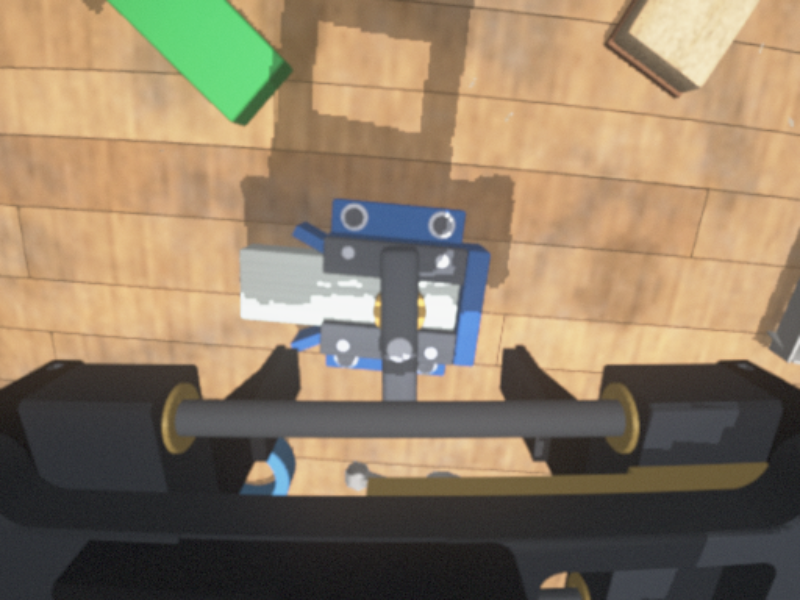

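The dark end now faces the robot, so the half turn is confirmed. The handle is aligned at column ~400 and the bar is still home. I'll grip and continue forward.

{"fn": "jog_arm", "kwargs": {"steps": [[[0,0,-2.5],[0,0,0],1],[[0,0,-2.5],[0,0,0],1],[[0,0,0],[0,0,0],1],[[0,0,0],[0,0,0],0.05],[[0,0,0],[0,0,0],0.05],[[0,0,0],[0,0,0],0.05],[[0,0,0],[0,0,0],0.05],[[0,0,0],[0,0,0],0.05],[[0,0,0],[0,0,0],0.05],[[0,0,0],[0,0,0],0.05],[[0,0,0],[0,0,0],0.05],[[0,0,0],[0,0,0],0.05]]}}

```text
clock: 27.25
tool_pos: [572.6, 42.3, 266.4]
orientation: [-180.0, -0.0, -175.3]
wrist_force: [1.0, -1.3, 0.1]
width: 17.9
grasp_force: 30.0
```

{"fn": "jog_arm", "kwargs": {"steps": [[[0,0,-0.007],[0,0,-0.1745],0.05],[[0,0,-0.007],[0,0,-0.1745],0.05],[[0,0,-0.007],[0,0,-0.1745],0.05],[[0,0,-0.007],[0,0,-0.1745],0.05],[[0,0,-0.007],[0,0,-0.1745],0.05],[[0,0,-0.007],[0,0,-0.1745],0.05],[[0,0,-0.007],[0,0,-0.1745],0.05],[[0,0,-0.007],[0,0,-0.1745],0.05],[[0,0,-0.007],[0,0,-0.1745],0.05],[[0,0,0],[0,0,0],0.05],[[0,0,0],[0,0,0],0.05]]}}

```text
clock: 28.62
tool_pos: [573.1, 42.8, 265.9]
orientation: [179.9, -0.0, 94.8]
wrist_force: [4.6, 2.3, -2.4]
width: 17.6
grasp_force: 30.0
```

{"fn": "jog_arm", "kwargs": {"steps": [[[0,0,0.007],[0,0,0.1745],0.05],[[0,0,0.007],[0,0,0.1745],0.05],[[0,0,0.007],[0,0,0.1745],0.05],[[0,0,0.007],[0,0,0.1745],0.05],[[0,0,0.007],[0,0,0.1745],0.05],[[0,0,0.007],[0,0,0.1745],0.05],[[0,0,0.007],[0,0,0.1745],0.05],[[0,0,0.007],[0,0,0.1745],0.05],[[0,0,0.007],[0,0,0.1745],0.05],[[0,0,0],[0,0,0],0.05],[[0,0,0],[0,0,0],0.05]]}}

```text
clock: 30.0
tool_pos: [572.5, 42.1, 266.4]
orientation: [-179.9, -0.0, -175.4]
wrist_force: [1.3, -2.8, -0.5]
width: 17.7
grasp_force: 30.0
```

Now the final stroke: 180° first, then creep to the stop while watching the torque.

{"fn": "jog_arm", "kwargs": {"steps": [[[0,0,-0.007],[0,0,-0.1745],0.05],[[0,0,-0.007],[0,0,-0.1745],0.05],[[0,0,-0.007],[0,0,-0.1745],0.05],[[0,0,-0.007],[0,0,-0.1745],0.05],[[0,0,-0.007],[0,0,-0.1745],0.05],[[0,0,-0.007],[0,0,-0.1745],0.05],[[0,0,-0.007],[0,0,-0.1745],0.05],[[0,0,-0.007],[0,0,-0.1745],0.05],[[0,0,-0.007],[0,0,-0.1745],0.05],[[0,0,-0.007],[0,0,-0.1745],0.05],[[0,0,-0.007],[0,0,-0.1745],0.05],[[0,0,-0.007],[0,0,-0.1745],0.05],[[0,0,-0.007],[0,0,-0.1745],0.05],[[0,0,-0.007],[0,0,-0.1745],0.05],[[0,0,-0.007],[0,0,-0.1745],0.05],[[0,0,-0.007],[0,0,-0.1745],0.05],[[0,0,-0.007],[0,0,-0.1745],0.05],[[0,0,-0.007],[0,0,-0.1745],0.05],[[0,0,0],[0,0,0],0.05]]}}

```text
clock: 32.38
tool_pos: [573.4, 42.2, 265.4]
orientation: [180.0, -0.2, 4.7]
wrist_force: [3.5, -1.4, -2.9]
width: 17.7
grasp_force: 30.0
```

```bash
python3 -c "
from h import *
s=observe();print(s['orientation'],s['wrist_torque'],s['q'][5])"
```

```text
[ 1.79961573e+02 -1.50053999e-01  4.71148478e+00] [-0.32344559 -0.6478026  -0.13202452] 78.37425516979675
```

{"fn": "jog_arm", "kwargs": {"steps": [[[0,0,-0.002],[0,0,-0.035],0.05],[[0,0,-0.002],[0,0,-0.035],0.05],[[0,0,0],[0,0,-0.03],0.05],[[0,0,0],[0,0,0],0.05]]}}

```text
clock: 32.88
tool_pos: [573.2, 42.2, 265.4]
orientation: [180.0, -0.1, -1.0]
wrist_force: [4.6, -2.3, -2.9]
width: 17.9
grasp_force: 30.0
```

```bash
python3 -c "
from h import *
s=observe();print(s['orientation'],s['wrist_torque'],s['q'][5])"
```

```text
[ 1.79951736e+02 -1.24928365e-01 -1.03174785e+00] [-0.4169493  -0.93094205  0.20240074] 84.14862979579111
```

{"fn": "jog_arm", "kwargs": {"steps": [[[0,0,0],[0,0,-0.03],0.05],[[0,0,0],[0,0,-0.03],0.05],[[0,0,0],[0,0,0],0.05]]}}

```text
clock: 33.25
tool_pos: [573.6, 41.8, 265.7]
orientation: [179.9, -0.2, -4.3]
wrist_force: [4.3, -4.5, -2.6]
width: 17.9
grasp_force: 30.5
```

```bash
python3 -c "
from h import *
s=observe();print(s['orientation'],s['wrist_torque'],s['q'][5])"
```

```text
[179.87797551  -0.20967949  -4.32455681] [-0.67194778 -1.00218217  0.67375725] 87.50004972353578
```

{"fn": "jog_arm", "kwargs": {"steps": [[[0,0,0],[0,0,-0.03],0.05],[[0,0,0],[0,0,-0.03],0.05],[[0,0,0],[0,0,0],0.05]]}}

```text
clock: 33.62
tool_pos: [573.6, 41.9, 265.7]
orientation: [179.9, -0.2, -7.7]
wrist_force: [5.6, -4.8, -2.8]
width: 18.4
grasp_force: 32.1
```

```bash
python3 -c "
from h import *
s=observe();print(s['orientation'],s['wrist_torque'],s['q'][5])"
```

```text
[179.86668078  -0.20736058  -7.68226174] [-0.62328225 -0.90633069  0.96402763] 90.89160220111437
```

Torque jumped from 0.2 to 0.96 N m and the pads are starting to yield, so the collar is down. I'll ease the wind-up (staying just forward of the stop), release and rise clear.

{"fn": "jog_arm", "kwargs": {"steps": [[[0,0,0],[0,0,0.05],0.05],[[0,0,0],[0,0,0.05],0.05],[[0,0,0],[0,0,0],0.05],[[0,0,0],[0,0,0],1],[[0,0,0],[0,0,0],1],[[0,0,0],[0,0,0],1],[[0,0,0],[0,0,0],1],[[0,0,0],[0,0,0],1],[[0,0,2.5],[0,0,0],1],[[0,0,3.5],[0,0,0],1],[[0,0,4],[0,0,0],1],[[0,-4,2],[0,0,0.1745],1],[[0,-4,0],[0,0,0.1745],1],[[0,0,0],[0,0,0.1745],1],[[0,0,0],[0,0,0.1745],1],[[0,0,0],[0,0,0.1745],1],[[0,0,0],[0,0,0.1745],1],[[0,0,0],[0,0,0.1745],1],[[0,0,0],[0,0,0.1745],1],[[0,0,0],[0,0,0.1745],1]]}}

```text
clock: 36.12
tool_pos: [572.5, -37.5, 385.1]
orientation: [-180.0, -0.0, 88.1]
wrist_force: [-1.3, 0.3, -0.0]
width: 87.5
grasp_force: 0.0
```

{"fn": "jog_arm", "kwargs": {"steps": [[[0,0,0],[0,0,0],1],[[0,0,0],[0,0,0],1]]}}

```text
clock: 36.38
tool_pos: [572.6, -37.5, 385.1]
orientation: [-180.0, -0.0, 87.6]
wrist_force: [-0.3, -1.0, -0.4]
width: 86.9
grasp_force: 0.0
```

Run:
```python
from h import *
c=cam("wrist");a=snapshot("wrist");save(a,'w7.png')
s=observe();print(s["tool_pos"],s["orientation"],s["wrist_force"])
h=cv2.cvtColor(a,cv2.COLOR_RGB2HSV)
lo=proj(c,(573,40,110));u=lo.astype(int);print('handle px',lo)
win=np.zeros(a.shape[:2],bool);win[max(u[1]-60,0):u[1]+40,u[0]-75:u[0]+75]=1
red=win&((h[...,0]<8)|(h[...,0]>172))&(h[...,1]>150)
r=rect(red,c,109.5);print('red',r)
# bar: bright along centre column x~573 between lips
for x in (566,580):
    pr=[]
    for y in range(-75,95,2):
        p=proj(c,(x,y,25)).round().astype(int)
        if 0<=p[0]<512 and 0<=p[1]<384: pr.append((y,*a[p[1],p[0]].tolist()))
    print(x,[q for q in pr if q[0]<-55 or q[0]>60])
d=silhouettes("tap","wrist")
for k in d[:1]: print(k["confidence"],rect(k["region"],c,109.5))
```

```text
[572.58279775 -37.5028083  385.17650596] [-1.79994581e+02 -3.33079478e-03  8.76776090e+01] [0.59277173 0.01895345 0.62245156]
handle px [253.45301833 114.60113649]
red ((532.2703857421875, 43.101417541503906), (16.10883140563965, 11.891681671142578), 87.47481536865234)
566 [(-75, 158, 126, 98), (-73, 187, 152, 114), (-71, 207, 167, 124), (-69, 209, 174, 139), (-67, 220, 210, 191), (-65, 242, 244, 243), (-63, 242, 244, 243), (-61, 241, 244, 242), (-59, 242, 244, 243), (-57, 242, 244, 243), (61, 245, 246, 246), (63, 245, 246, 246), (65, 245, 246, 246), (67, 245, 246, 246), (69, 245, 246, 246), (71, 245, 246, 246), (73, 245, 246, 246), (75, 245, 246, 246), (77, 245, 246, 246), (79, 246, 246, 246), (81, 242, 243, 242), (83, 100, 108, 125), (85, 96, 141, 214), (87, 100, 152, 226), (89, 106, 156, 228), (91, 100, 151, 224), (93, 100, 150, 225)]
580 [(-75, 148, 121, 94), (-73, 148, 121, 95), (-71, 146, 121, 95), (-69, 147, 122, 95), (-67, 162, 162, 154), (-65, 178, 181, 178), (-63, 180, 185, 181), (-61, 179, 184, 178), (-59, 180, 185, 181), (-57, 180, 186, 180), (61, 246, 246, 247), (63, 246, 246, 246), (65, 246, 246, 246), (67, 246, 246, 246), (69, 246, 246, 246), (71, 246, 246, 246), (73, 245, 246, 246), (75, 246, 246, 246), (77, 246, 246, 246), (79, 247, 247, 247), (81, 192, 199, 197), (83, 106, 113, 124), (85, 91, 130, 196), (87, 100, 152, 226), (89, 102, 152, 226), (91, 102, 153, 226), (93, 101, 151, 225)]
0.67 ((573.7789306640625, 42.11430358886719), (26.75335693359375, 95.3994140625), 87.70372772216797)
```

Bar rear is at y≈-67 and its nose is at the stop, unchanged from before the cut. The red end is at about 179.3°, so the thread is at its full-turn stop. Handing in.

```bash
python3 -c "
from bench import *
print(job_done())"
```

```text
the job is handed in; nothing more can be done
None
```

The job is handed in (no verdict came back): the bar is home against the end stop, the thread was cut half forward, quarter back, half forward, quarter back, then forward until the turn stopped dead at about one full turn with one regrip partway through the second half turn, and it took about 36 s.

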